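# Set a stone-setter's light base for a darkfield inspection

### The job

Set up the light base for a darkfield look at a stone: push the blue-knobbed baffle lever across until it stops, so that the black disc stands centred in the light well, and push the black-knobbed iris lever around its scale until it points at the red mark. Push gently with the fingertips, do not pinch either lever, leave the tools and stones on the bench alone, and finish clear of everything.

Things in the scene. Friction and masses are not known exactly. Their poses are not given: they have to be found in the camera images.
- light_base: Cream gem-light housing, 190 (x) by 170 (y) mm, deck 50 mm above the bench, fixed to the bench. On the deck, at its middle, stands a grey drum 132 mm across whose top face, 92 mm above the bench, carries the scale of 8 marks. Origin: centre of the underside; z up; its -x side is the front with a dimmer knob. A brass tin 32 mm across and 18 mm high stands loose on the rear left (+x, +y) corner of the deck.
- ring_axis (a point): Point on the vertical axis of the iris ring (the drum's centre), at the height of the iris lever's rod, 104 mm above the bench. The dark ring is 104 mm across, its top 100 mm above the bench; a small block at the foot of the lever reaches 109 mm.
- iris_knob (a point): Centre of the iris lever's black knob, a cylinder 11 mm thick and 26 mm long lying along the radius, 91 mm out from ring_axis (it spans 78 to 104 mm) and 104 mm above the bench. A 6 mm steel rod joins it to the ring. Outside the drum (66 mm from the axis) there is free space under it down to the deck at 50 mm.
- red_mark (a point): Middle of the red scale mark, 5 mm wide, on the drum's top face, 59 mm from the axis, at the front (-x) of the light base; it runs on down the drum's side, and a red arrowhead 18 mm wide is painted on the deck below it. The other seven marks are thin and black. The lever points at it when the knob lies on the line from ring_axis through this mark.
- iris (a joint): Angle of the iris ring, rad. It grows as the lever goes counterclockwise seen from above, 0 (iris nearly shut) to 1.75 (wide open), with stops at both ends. The scale marks lie at 0, 0.25, ... 1.75 and the red mark at 1.25. It starts between 0.1 and 0.95. It is stiff (about 1.4 N at the knob) and stays where it is left.
- baffle (a joint): Angle of the baffle lever, rad. It grows counterclockwise seen from above, 0 (disc out of the light) to 0.9 (against its stop, disc centred). It starts between 0 and 0.35, needs about 1.5 N at the knob and stays where it is left. The stop is hard; over 25 N on either lever would harm the mechanism, and a pinch is more than that.
- baffle_pivot (a point): Point on the vertical pivot of the baffle lever, inside the drum, 50 mm from ring_axis towards the light base's -y side, 76 mm above the bench. The lever leaves the drum through a slot on that side.
- baffle_knob (a point): Centre of the blue knob, a cylinder 11 mm thick and 24 mm long lying along the lever, 56 mm from baffle_pivot (it spans 44 to 68 mm) and 76 mm above the bench, 26 mm above the deck.
- gem_tin: Brass gem tin, 32 mm across, 18 mm high, loose on the rear left corner of the deck; leave alone. Origin under its centre.
- loupe: Folded steel loupe, 52 by 27 by 17 mm, on the bench near the base; leave alone. Origin at its underside.
- ring_cone: Wooden cone 62 mm high on a foot 40 mm across, with a gold ring on it, on the bench near the base; leave alone. Origin under its centre.
- shellac_pot: Amber pot, 45 mm across, 34 mm high, on the bench near the base; leave alone. Origin under its centre.
- bezel_pusher: Lying pusher with wooden handle, 109 mm long, 25 mm thick; leave alone.
- bench_block: Steel block 64 by 64 by 18 mm; leave alone.
- chasing_hammer: Lying hammer, 230 mm long; leave alone.
- stone_tray: White tray 90 by 65 by 14 mm with cut stones; leave alone.

How it is judged:
By the outcome, as a careful person would: the job done as asked, in the order asked, and still so for the second after the job is handed in, with the robot touching nothing.
It also fails if it takes over 51 s, if anything falls off the work surface, if the arm or the gripper's body presses on something with over 40 N, if the wrist force passes 120 N, or if a joint passes its speed limit or range.

### The arm

A 6-joint arm with a two-finger parallel gripper is mounted at the origin on the work surface. World frame = base frame: x ahead of the robot, y to its left, z up, the work surface at z = 0. Lengths are in m, angles in rad, forces in N, time in s.
With the tool pointing down it reaches from about 0.25 to 0.775 m from the base axis. Payload 4 kg.
Tool frame: the origin (TCP) lies on the centre line of the jaws, within the pads' length; the fingertips stand 14 mm ahead of it and the grasp point (between the pads) lies 5 mm behind it (robot.tcp_to_tips is the distance from the TCP to the fingertips, in m); z points along the fingers, y is the line along which they close (so a half turn about z gives the same grasp; the last joint's range is limited). The gripper opens to 94 mm and grips with 3 to 60 N. Pads are 16 mm wide; open, the fingers measure 119 mm over their backs; the gripper's body (75 mm by 177 mm) begins 78 mm behind the grasp point.
Start: joints at [-1.312, 0.087, 1.371, -0, 1.684, -0.103], TCP at [0.195, -0.514, 0.22] pointing down, gripper open.
Joint ranges: [-3.1, 3.1], [-0.76, 2.03], [0.27, 2.55], [-1.08, 4.22], [0.17, 2.65], [-2.57, 2.57]. Speed limits (rad/s): [2.79, 2.79, 3.14, 3.14, 3.14, 3.14].

### API

Orientations are given as [roll, pitch, yaw] about the fixed x, y, z axes, in that order (R = Rz(yaw) Ry(pitch) Rx(roll)).
In Python, from bench import robot gives the robot as it stands.
- The arm moves only by the tool carry_out, never from a script. Its argument "increments" is a list of rows, each a list of 3 entries, a list of its own where there are three numbers: the closure in counts, from 0 (fully open) to 255 (shut), then the shift along the tool's x, y, z in mm, then the turn about the tool's z in degrees. In form: [[fingers, [dx, dy, dz], twist], ...]. A call has 1 to 8 rows; each row shifts and turns the commanded pose from where the row before left it, along the tool's axes as they then stand; what a row does not reach is not made up. A row lasts 1/10 s, in which the tool goes at most 50 mm and 8.59 degrees, less where a joint would pass 70% of its speed; a pose out of reach is approached as far as the arm can. A call with a gripper value outside its range is refused whole. The fingers move at their own pace and stop on an object; the grip force is fixed at half the most. Time passes only in rows, so rows that do not move let the fingers close. It gives the time, the measured TCP pose, the force, the opening and the grip force at its end, in the units of the state.
- robot.get_obs(): the state, without advancing time (a new reading comes with each control period).
- robot.snapshot(name): name is "scene" or "top" or "wrist"; returns the picture (420x560x3 uint8, blue, green, red); there is no depth.
- robot.get_calibration(name): a dict with "vfov" (degrees; the focal length in pixels is half the picture's height over the tangent of half this angle, whatever the lens; pixels are square), "cx", "cy" (the principal point, pixels), "T" (4x4, takes a point from camera to world coordinates). Camera axes: x right, y down, z forward; pixel columns grow to the right and rows downward; lengths in m; the calibration is good to about 2 mm. A picture is of the moment at which its call begins: read the wrist's pose just before it. get_calibration takes no time and is no camera call; for the wrist camera it gives the pose at the moment of the call.
- robot.close_job(): hands the job in; it is judged then, once.
The state is a dict: "time": time; "joint_positions": joint angles; "qvel": joint speeds; "joint_torque": joint torques, N m; "tool_pos": TCP position; "ee_rot": TCP orientation; "wrist_force": force on the tool from outside, world axes, zero at the start; "wrist_torque": the same for the moment, N m; "width": finger opening in m; "finger_force": force on a finger pad.
Only numpy, scipy, OpenCV 4.12 (cv2) and the standard library are available. Lean on these libraries where they do the work, as an engineer would, in place of code of your own. Each camera call takes 0.05 s, during which the arm holds its last target. There are 200 camera calls.

## Working session

There is one attempt and no reset: what is moved stays moved. The work goes in short steps, Python scripts to look and compute and a tool call to move; the robot and the scene stay as the last step left them, time stands still between calls to the robot, and variables do not carry over. Pictures are saved under pics/ and viewed, at most 12 in all, crops included, and the job is handed in when it is done.

Besides the shell and the picture viewer there is one more tool, called after "Call:" as name([rows], argument=value, ...), one row to a line, values as JSON. carry_out: Moves the arm, as the interface text tells. Its arguments: {"type":"object","properties":{"increments":{"type":"array","items":{"type":"array"}}},"required":["increments"]}

```bash
mkdir -p pics
python3 - <<'E'
from bench import robot
import cv2,numpy as np
for n in("top","scene"):
    im=robot.snapshot(n);cv2.imwrite(f"pics/{n}0.png",im);c=robot.get_calibration(n);print(n,c["vfov"],c["cx"],c["cy"],np.round(c["T"],4).tolist())
o=robot.get_obs();print(o["time"],o["tool_pos"],o["ee_rot"],robot.tcp_to_tips)
E
```

```text
top 53.55546475187348 274.84419637691576 218.13423437966978 [[0.0142, -0.9899, 0.1408, 0.3908], [-0.9999, -0.0133, 0.0075, 0.032], [-0.0056, -0.1409, -0.99, 1.2368], [0.0, 0.0, 0.0, 1.0]]
scene 44.6430551301867 277.5385455174143 208.3287390150943 [[-0.6653, 0.5435, -0.5118, 1.1215], [0.7463, 0.4666, -0.4747, 0.5738], [-0.0192, -0.6978, -0.716, 0.9106], [0.0, 0.0, 0.0, 1.0]]
0.1 [ 0.19455057 -0.51394497  0.21843122] [-3.13964880e+00 -2.00550113e-04  3.61780027e-01] 0.014
```

View pics/top0.png

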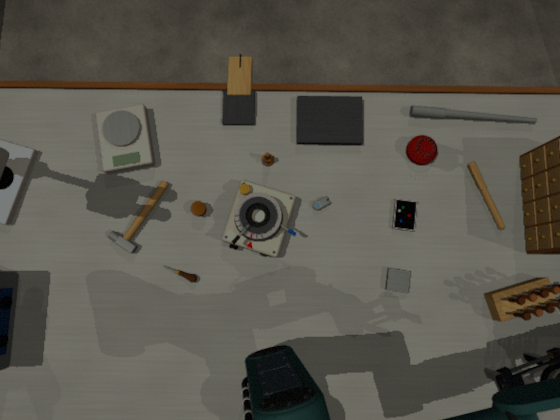

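View pics/scene0.png

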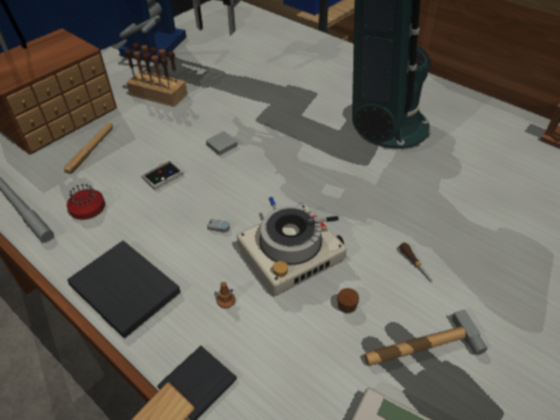

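The top view shows the base centred near (259,215), with the blue knob near (292,231) and the red arrow near (250,244). I'll zoom in for accurate pixels.

Run:
```python
import cv2,numpy as np
im=cv2.imread("pics/top0.png")[170:270,205:320]
cv2.imwrite("pics/c.png",cv2.resize(im,None,fx=6,fy=6,interpolation=cv2.INTER_CUBIC)[:600,:])
```

```text
(no output)
```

View pics/c.png

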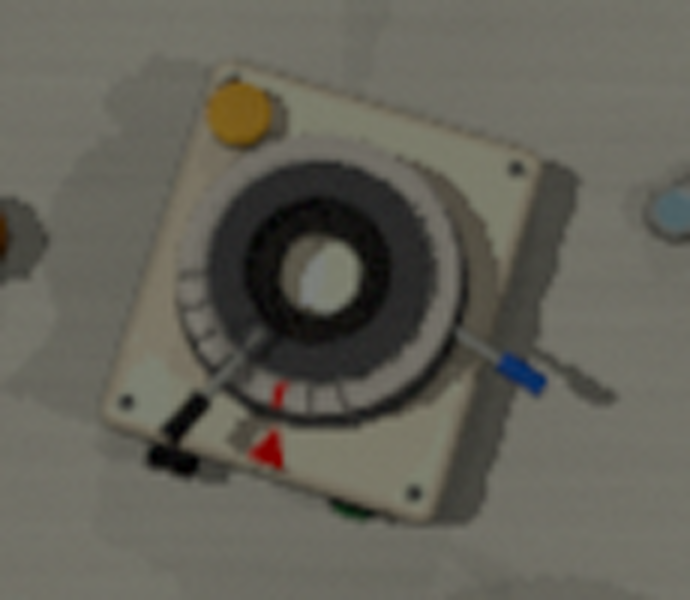

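The zoom shows the ring centre at crop (322,271), the red mark at (279,396), the black knob at (185,417) and the blue knob at (521,373). The gold tin is at (239,113), and the dimmer knob is at (172,460), just below the black knob.

```bash
cat > h.py <<'E'
import numpy as np
def ray(c,uv,z,H=420):
    f=H/2/np.tan(np.radians(c["vfov"])/2);T=np.array(c["T"])
    d=T[:3,:3]@np.array([(uv[0]-c["cx"])/f,(uv[1]-c["cy"])/f,1]);o=T[:3,3]
    return o+d*(z-o[2])/d[2]
E
python3 - <<'E'
from bench import robot
from h import *
c=robot.get_calibration("top")
g=lambda u,v,z:ray(c,((u+.5)/6-.5+205,(v+.5)/6-.5+170),z)[:2]
A=g(322,271,.1);R=g(279,396,.092);I=g(185,417,.104);B=g(521,373,.076);I2=g(167,437,.104);B2=g(543,383,.076)
S=[g(125,402,.05),g(413,492,.05),g(517,168,.05)]
print("axis",A,"screwmid",(S[0]+S[2])/2)
a=lambda p,q:np.degrees(np.arctan2(*(q-p)[::-1]))
print("red",R,a(A,R),np.linalg.norm(R-A)); e=S[0]-S[1];print("front edge->+y dir",np.degrees(np.arctan2(e[1],e[0])))
print("iris",I,a(A,I),np.linalg.norm(I-A),a(A,I2))
yaw=np.radians(a(A,R)-180)
P=A+.05*np.array([np.sin(yaw),-np.cos(yaw)]);print("yaw",np.degrees(yaw),"piv",P,"baffle",B,a(P,B),np.linalg.norm(B-P))
E
```

```text
axis [0.56129689 0.08663601] screwmid [0.56235217 0.08880383]
red [0.50402962 0.10567281] 161.6121495599644 0.06034849377181498
front edge->+y dir 73.46611477010255
iris [0.49266161 0.14749138] 138.4382490815052 0.09172883171932165 138.53994776854796
yaw -18.387850440035606 piv [0.5455245  0.03918886] baffle [ 0.51794459 -0.0061761 ] -121.29777245771162 0.05309077824509856
```

Call:
carry_out([
  [255,[29,-23.7,0],0],
  [255,[29,-23.7,0],0],
  [255,[29,-23.7,0],0],
  [255,[29,-23.7,0],0],
  [255,[29,-23.7,0],0],
  [255,[29,-23.7,0],0],
  [255,[29,-23.7,0],0],
  [255,[29,-23.7,0],0],
])

```text
time: 0.9
tool_pos: [0.3448, -0.2534, 0.219]
ee_rot: [-3.141, 0.0, 0.361]
wrist_force: [0.6, 0.1, 0.1]
width: 0.0331
finger_force: 0.0
```

Call:
carry_out([
  [255,[29,-23.7,0],0],
  [255,[29,-23.7,0],0],
  [255,[29,-23.7,0],0],
  [255,[29,-23.7,0],0],
  [255,[29,-23.7,0],0],
  [255,[29,-23.7,0],0],
  [255,[29,-23.7,0],0],
  [255,[29,-23.7,0],0],
])

```text
time: 1.7
tool_pos: [0.4947, 0.006, 0.219]
ee_rot: [-3.142, 0.001, 0.362]
wrist_force: [0.7, -0.8, 0.3]
width: 0.001
finger_force: 0.0
```

Call:
carry_out([
  [255,[0,0,0],7.4],
  [255,[0,0,0],7.4],
  [255,[0,0,0],7.4],
  [255,[0,0,0],7.4],
  [255,[0,0,0],7.4],
  [255,[0,0,0],7.4],
  [255,[0,0,0],7.4],
  [255,[0,0,0],0],
])

```text
time: 2.5
tool_pos: [0.4941, 0.0045, 0.2189]
ee_rot: [3.141, 0.001, -0.542]
wrist_force: [-1.0, -0.7, -0.5]
width: 0.0004
finger_force: 0.0
```

Run:
```python
from bench import robot
import cv2,numpy as np,pickle
o=robot.get_obs();c=robot.get_calibration("wrist");im=robot.snapshot("wrist")
cv2.imwrite("pics/w1.png",im);pickle.dump(c,open("w1.pkl","wb"))
print(o["time"],o["tool_pos"],np.degrees(o["ee_rot"]),o["width"],o["wrist_force"])
```

```text
2.5 [0.49411083 0.00451377 0.21887303] [ 1.79966716e+02  5.89794759e-02 -3.10540397e+01] 0.0003687159325920604 [-0.97349879 -0.73520296 -0.54705422]
```

View pics/w1.png

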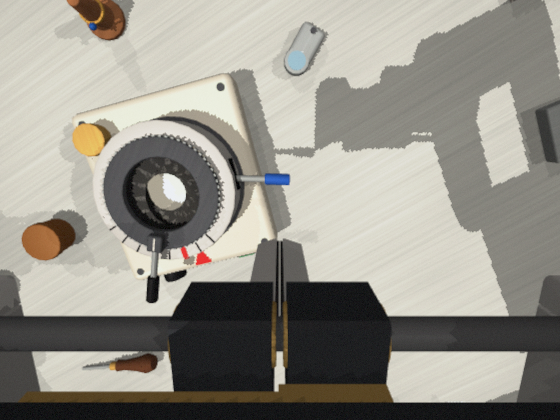

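The wrist view shows the blue knob at (278,179), the black knob at (152,289), the red mark near (184,252) and the ring around (163,190). I'll locate these from this view.

Run:
```python
import pickle,cv2
from h import *
c=pickle.load(open("w1.pkl","rb"));im=cv2.imread("pics/w1.png");h=cv2.cvtColor(im,cv2.COLOR_BGR2HSV)
def blobs(m,lo=20):
    n,_,s,ce=cv2.connectedComponentsWithStats(m);return [(s[i].tolist(),ce[i].round(1).tolist()) for i in range(1,n) if s[i][4]>lo]
b=cv2.inRange(h,(105,120,60),(130,255,255));r=cv2.inRange(h,(0,180,90),(6,255,255))|cv2.inRange(h,(174,180,90),(180,255,255))
B=blobs(b);Rd=blobs(r[:, :]);print(B,Rd)
g=lambda u,v,z:ray(c,(u,v),z)[:2]
bk=[x for x in B if 255<x[1][0]<300][0][1]
K=g(*bk,.078);print("blue",K, "blue lever ends",g(241,179,.076),g(290,179.5,.076))
# dark ring outline: dark gray grows
m=cv2.inRange(im,(40,40,40),(85,85,85));m[:,:95]=0;m[:125]=0;m[265:]=0;m[:,235:]=0
cs=max(cv2.findContours(cv2.morphologyEx(m,cv2.MORPH_OPEN,np.ones((3,3))),0,1)[0],key=cv2.contourArea);e=cv2.fitEllipse(cv2.convexHull(cs));print(e)
print("iris",g(152,289,.106),"ends",g(152.5,277,.106),g(152,301,.106),"foot",g(157,240,.104))
print("screws",g(220,87,.05),g(140,271,.05),"arrow tip/base", g(203,258,.05))
crop=cv2.resize(im[110:310,80:300],None,fx=3,fy=3,interpolation=cv2.INTER_CUBIC);cv2.imwrite("pics/w1c.png",crop)
```

```text
[([89, 23, 7, 7, 38], [92.2, 25.9]), ([265, 174, 24, 11, 255], [276.4, 179.1])] [([182, 247, 5, 10, 33], [183.9, 251.8]), ([196, 253, 15, 12, 101], [202.0, 258.6])]
blue [ 0.5169462 -0.006846 ] blue lever ends [0.53424395 0.02231163] [ 0.50964402 -0.01762514]
((165.70889282226562, 189.47352600097656), (59.1159553527832, 76.21208190917969), 134.79727172851562)
iris [0.49167685 0.14551861] ends [0.50140072 0.13769585] [0.48150553 0.15309417] foot [0.52859692 0.11330048]
screws [ 0.61840945 -0.00407163] [0.50342626 0.1800013 ] arrow tip/base [0.47998174 0.11074657]
```

View pics/w1c.png

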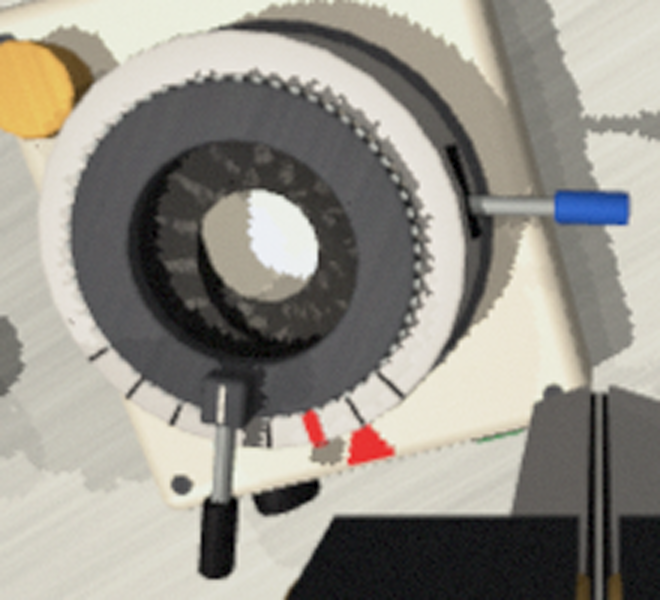

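The blue knob is at (0.517,-0.007), 25 mm ahead along tool x. I'll descend behind it and then push along the arc.

Call:
carry_out([
  [255,[0,2,28],0],
  [255,[0,0,28],0],
  [255,[0,0,28],0],
  [255,[0,0,28],0],
  [255,[0,0,28],0],
  [255,[0,0,0],0],
])

```text
time: 3.15
tool_pos: [0.4898, 0.0031, 0.0749]
ee_rot: [3.137, 0.009, -0.54]
wrist_force: [-0.5, -0.4, 0.1]
width: 0.0005
finger_force: 0.0
```

Call:
carry_out([
  [255,[3,0,0],0],
  [255,[3,0,0],0],
  [255,[3,0,0],0],
  [255,[2,0,0],0],
  [255,[1,0,0],0],
  [255,[0,0,0],0],
])

```text
time: 3.75
tool_pos: [0.5041, -0.0035, 0.0799]
ee_rot: [-3.141, -0.001, -0.542]
wrist_force: [-0.2, 1.5, 0.1]
width: 0.0006
finger_force: 0.2
```

Call:
carry_out([
  [255,[3.9,0.8,0],-4],
  [255,[3.9,0.8,0],-4],
  [255,[3.9,0.8,0],-4],
  [255,[3.9,0.8,0],-4],
  [255,[3.9,0.8,0],-4],
  [255,[3.9,0.8,0],-4],
])

```text
time: 4.35
tool_pos: [0.5235, -0.0164, 0.0795]
ee_rot: [3.141, 0.0, -0.12]
wrist_force: [-1.1, 0.5, 1.3]
width: 0.001
finger_force: 0.7
```

Call:
carry_out([
  [255,[1.0,0.2,0],-1],
  [255,[1.0,0.2,0],-1],
  [255,[1.0,0.2,0],-1],
  [255,[1.0,0.2,0],-1],
])

```text
time: 4.75
tool_pos: [0.5274, -0.0177, 0.0794]
ee_rot: [3.141, 0.0, -0.053]
wrist_force: [-1.8, -1.1, 0.6]
width: 0.0005
finger_force: 0.7
```

Run:
```python
from bench import robot
import cv2,numpy as np
from h import *
o=robot.get_obs();c=robot.get_calibration("wrist");im=robot.snapshot("wrist");t=robot.snapshot("top")
w=im[:,:]; tt=cv2.resize(t[170:270,205:320],None,fx=4,fy=4,interpolation=cv2.INTER_CUBIC)
cv2.imwrite("pics/w2.png",cv2.resize(np.hstack([cv2.resize(im,(533,400)),tt]),(800,324)))
print(o["time"],o["tool_pos"],np.degrees(o["ee_rot"]),o["wrist_force"])
h=cv2.cvtColor(t,cv2.COLOR_BGR2HSV);b=cv2.inRange(h,(105,150,60),(130,255,255))[170:270,205:320]
m=cv2.moments(b,True);u=(m["m10"]/m["m00"]+205,m["m01"]/m["m00"]+170);K=ray(robot.get_calibration("top"),u,.078)[:2];P=np.array([.5464,.0395]);print(m["m00"],K,np.degrees(np.arctan2(*(K-P)[::-1])))
```

```text
4.75 [ 0.52737816 -0.01766988  0.07939962] [ 1.79962803e+02  1.65682903e-02 -3.02174824e+00] [-1.7510738  -1.05732661  0.59692086]Traceback (most recent call last):
  File "<stdin>", line 9, in <module>
ZeroDivisionError: float division by zero
```

View pics/w2.png

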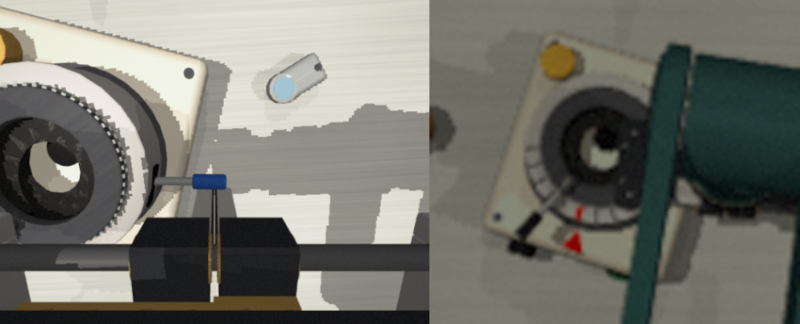

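The fingertip is in contact with the blue knob and the black disc is entering the well. I'll continue in small steps and watch the force.

Call:
carry_out([
  [255,[1.0,0.2,0],-1],
  [255,[1.0,0.2,0],-1],
  [255,[1.0,0.2,0],-1],
  [255,[1.0,0.2,0],-1],
  [255,[1.0,0.2,0],-1],
  [255,[1.0,0.2,0],-1],
])

```text
time: 5.45
tool_pos: [0.5336, -0.0187, 0.0794]
ee_rot: [3.141, 0.0, 0.053]
wrist_force: [-1.5, -1.8, -0.4]
width: 0.0008
finger_force: 0.7
```

Call:
carry_out([
  [255,[1.0,0.2,0],-1],
  [255,[1.0,0.2,0],-1],
])

```text
time: 5.65
tool_pos: [0.5356, -0.019, 0.0794]
ee_rot: [3.141, 0.0, 0.087]
wrist_force: [-1.2, -2.2, -0.4]
width: 0.0005
finger_force: 0.7
```

Call:
carry_out([
  [255,[0.8,0.2,0],-1],
  [255,[0.8,0.2,0],-1],
])

```text
time: 5.85
tool_pos: [0.5372, -0.0192, 0.0794]
ee_rot: [3.142, 0.0, 0.122]
wrist_force: [-0.4, -1.3, -0.2]
width: 0.0004
finger_force: 0.7
```

Call:
carry_out([
  [255,[0.8,0.1,0],-0.6],
  [255,[0.8,0.1,0],-0.6],
])

```text
time: 6.05
tool_pos: [0.5388, -0.0193, 0.0794]
ee_rot: [3.141, 0.0, 0.143]
wrist_force: [-0.9, -2.2, 0.9]
width: 0.0001
finger_force: 0.7
```

Call:
carry_out([
  [255,[0.7,0.1,0],-0.6],
  [255,[0.7,0.1,0],-0.6],
])

```text
time: 6.25
tool_pos: [0.5403, -0.0192, 0.0795]
ee_rot: [3.141, -0.0, 0.164]
wrist_force: [-0.9, -0.7, -0.3]
width: 0.0005
finger_force: 0.7
```

Run:
```python
from bench import robot
import cv2,numpy as np
im=robot.snapshot("wrist");h=cv2.cvtColor(im,cv2.COLOR_BGR2HSV);b=cv2.inRange(h,(105,120,60),(130,255,255))
from h import *
c=robot.get_calibration("wrist");n,_,s,ce=cv2.connectedComponentsWithStats(b);i=1+s[1:,4].argmax();K=ray(c,ce[i],.078)[:2];P=np.array([.5464,.0395])
print(s[i],K,np.degrees(np.arctan2(*(K-P)[::-1])),np.linalg.norm(K-P),robot.get_obs()["wrist_force"])
cv2.imwrite("pics/w3.png",im)
```

```text
[253 226  44  20 816] [ 0.55602974 -0.01505298] -79.98922407569037 0.05539638901414223 [-1.33352161 -1.2576786  -0.46520195]
```

View pics/w3.png

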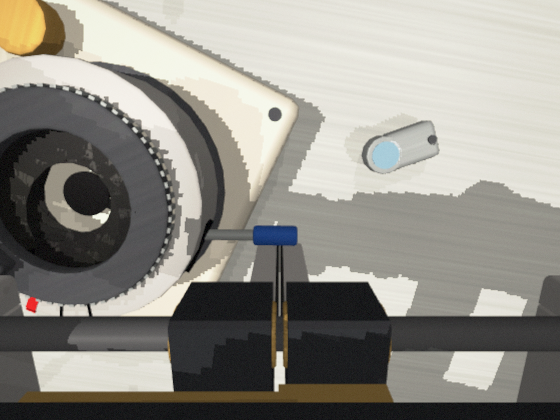

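The disc is at (87,193), nearly centred in the well, and there is still no stop force. I'll keep pushing.

Call:
carry_out([
  [255,[0.8,0.2,0],-0.8],
  [255,[0.8,0.2,0],-0.8],
])

```text
time: 6.5
tool_pos: [0.5411, -0.0194, 0.0794]
ee_rot: [-3.142, 0.002, 0.192]
wrist_force: [-4.6, -1.2, 1.2]
width: 0.0001
finger_force: 2.4
```

Call:
carry_out([
  [255,[0.8,0.2,0],-0.8],
  [255,[0.8,0.2,0],-0.8],
])

```text
time: 6.7
tool_pos: [0.5413, -0.0197, 0.0793]
ee_rot: [-3.141, 0.006, 0.22]
wrist_force: [-8.9, -1.0, 4.4]
width: 0.0008
finger_force: 4.6
```

Call:
carry_out([
  [255,[0.8,0.2,0],-0.8],
  [255,[0.8,0.2,0],-0.8],
])

```text
time: 6.9
tool_pos: [0.5414, -0.0199, 0.0792]
ee_rot: [-3.14, 0.009, 0.248]
wrist_force: [-12.9, -2.6, 6.8]
width: 0.0004
finger_force: 6.5
```

The stop is firm at about 13 N. I'll back off, lift and move to the iris lever.

Call:
carry_out([
  [255,[-4,0,0],0],
  [255,[-10,0,0],0],
  [255,[-10,0,0],0],
  [255,[0,0,-35],0],
  [255,[0,0,-35],0],
  [255,[0,0,-35],0],
  [255,[0,0,-35],0],
])

```text
time: 7.6
tool_pos: [0.5216, -0.0252, 0.2211]
ee_rot: [3.141, -0.002, 0.247]
wrist_force: [0.3, -0.3, -0.2]
width: 0.0003
finger_force: 0.0
```

Call:
carry_out([
  [255,[6.8,-37.4,0],0],
  [255,[6.8,-37.4,0],0],
  [255,[6.8,-37.4,0],0],
  [255,[6.8,-37.4,0],0],
  [255,[6.8,-37.4,0],0],
  [255,[0,0,0],0],
])

```text
time: 8.2
tool_pos: [0.5083, 0.1683, 0.2196]
ee_rot: [-3.139, -0.001, 0.253]
wrist_force: [-0.1, -0.7, 0.3]
width: 0.0006
finger_force: 0.0
```

Call:
carry_out([
  [255,[0,0,0],-7],
  [255,[0,0,0],-7],
  [255,[0,0,0],-7],
  [255,[0,0,0],-7],
  [255,[0,0,0],-7],
  [255,[0,0,0],0],
  [255,[0,0,0],0],
])

```text
time: 8.9
tool_pos: [0.5092, 0.1637, 0.2196]
ee_rot: [3.141, -0.0, 0.854]
wrist_force: [0.4, -0.4, -1.0]
width: 0.0006
finger_force: 0.0
```

Run:
```python
from bench import robot
import cv2,numpy as np,pickle
o=robot.get_obs();c=robot.get_calibration("wrist");im=robot.snapshot("wrist")
cv2.imwrite("pics/w4.png",im);pickle.dump(c,open("w4.pkl","wb"))
print(o["time"],o["tool_pos"],np.degrees(o["ee_rot"]),o["wrist_force"])
```

```text
8.9 [0.50924952 0.16367626 0.2196192 ] [ 1.79968478e+02 -2.37791904e-02  4.89428538e+01] [ 0.43052479 -0.42429134 -0.96081292]
```

View pics/w4.png

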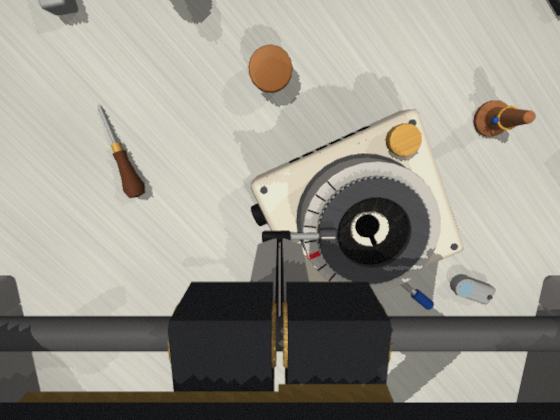

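The disc now stands centred in the well at (367,226). The black knob is at (276,237), rod and knob nearly horizontal, with the red mark at (314,255).

Run:
```python
import pickle,cv2
from h import *
c=pickle.load(open("w4.pkl","rb"));im=cv2.imread("pics/w4.png");h=cv2.cvtColor(im,cv2.COLOR_BGR2HSV)
g=lambda u,v,z:ray(c,(u,v),z)[:2]
r=cv2.inRange(h,(0,160,90),(6,255,255))|cv2.inRange(h,(174,160,90),(180,255,255));r[:, :290]=0;r[:,330:]=0;r[:240]=0;r[270:]=0
ys,xs=np.nonzero(r);print(len(xs));R=g(xs.mean(),ys.mean(),.092)
A0=np.array([.561,.0878]);S=[g(264,189,.05),g(454,246,.05),g(412,122,.05)];print("screws",S,(S[0]+S[1])/2)
d=lambda v:np.degrees(np.arctan2(v[1],v[0]))
K=[g(264,236.5,.104),g(290,236.5,.104)];F=g(312,236.5,.104);print("knob",K,F,d(K[0]-F))
for A in(A0,(S[0]+S[1])/2):print("axis",A,"red",R,d(R-A),np.linalg.norm(R-A),"knob",d((K[0]+K[1])/2-A),np.linalg.norm((K[0]+K[1])/2-A))
e=S[2]-S[0];print("yaw from left side",d(e)); print(S[1]-S[2],d(S[1]-S[2])+90)
```

```text
44
screws [array([0.5042367 , 0.18091294]), array([ 0.61920728, -0.00335218]), array([0.66053344, 0.13462057])] [0.56172199 0.08878038]
knob [array([0.48345525, 0.15392643]), array([0.50134224, 0.13834726])] [0.516478   0.12516435] 138.94486917928648
axis [0.561  0.0878] red [0.50438191 0.10541867] 162.7146700039892 0.059296084126218424 knob 139.6229675045113 0.09005175975251935
axis [0.56172199 0.08878038] red [0.50438191 0.10541867] 163.8189344921664 0.05970525095385537 knob 140.39642537135182 0.08997485950648199
yaw from left side -16.498372557228468
[-0.04132616 -0.13797274] -16.67422312775996
```

Call:
carry_out([
  [255,[2,0,28],0],
  [255,[0,0,28],0],
  [255,[0,0,28],0],
  [255,[0,0,28],0],
  [255,[0,0,0],0],
  [255,[0,0,0],0],
])

```text
time: 9.55
tool_pos: [0.5104, 0.1657, 0.1076]
ee_rot: [-3.141, 0.001, 0.857]
wrist_force: [1.1, 0.2, 0.6]
width: 0.0007
finger_force: 0.0
```

Call:
carry_out([
  [255,[-3,0,0],0],
  [255,[-3,0,0],0],
  [255,[-3,0,0],0],
  [255,[-2,0,0],0],
  [255,[-1,0,0],0],
  [255,[0,0,0],0],
])

```text
time: 10.15
tool_pos: [0.503, 0.1569, 0.108]
ee_rot: [3.141, -0.001, 0.857]
wrist_force: [0.4, 1.0, 0.7]
width: 0.0004
finger_force: 0.5
```

Call:
carry_out([
  [255,[-4.8,-0.6,0],-3],
  [255,[-4.8,-0.6,0],-3],
  [255,[-4.8,-0.6,0],-3],
  [255,[-4.8,-0.6,0],-3],
  [255,[-4.8,-0.6,0],-3],
  [255,[-4.8,-0.6,0],-3],
  [255,[0,0,0],0],
])

```text
time: 10.85
tool_pos: [0.484, 0.1347, 0.1077]
ee_rot: [3.141, -0.0, 1.171]
wrist_force: [0.6, 0.3, -0.1]
width: 0.0003
finger_force: 0.2
```

Run:
```python
from bench import robot
import cv2,numpy as np,pickle
o=robot.get_obs();c=robot.get_calibration("wrist");im=robot.snapshot("wrist");t=robot.snapshot("top")
cv2.imwrite("pics/w5.png",im);cv2.imwrite("pics/t5.png",t);pickle.dump(c,open("w5.pkl","wb"))
tt=cv2.resize(t[200:260,215:295],(533,400),interpolation=cv2.INTER_CUBIC)
cv2.imwrite("pics/v5.png",cv2.resize(np.hstack([cv2.resize(im,(533,400)),tt]),(800,300)))
print(o["time"],o["tool_pos"],np.degrees(o["ee_rot"]),o["wrist_force"])
```

```text
10.85 [0.48402704 0.13468133 0.10774663] [ 1.79959130e+02 -2.03181939e-02  6.71055084e+01] [ 0.56684485  0.34884225 -0.09210181]
```

View pics/v5.png

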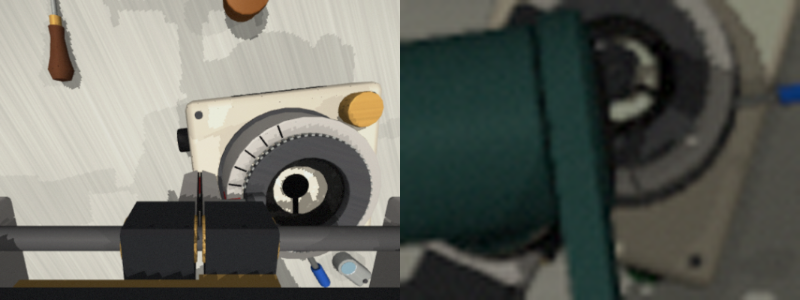

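The gripper hides the lever here, but from the TCP pose it is at about 157°, against 163° for the mark. I'll push 4° more, then back off and check.

Call:
carry_out([
  [255,[-3.2,-0.4,0],-2],
  [255,[-3.2,-0.4,0],-2],
  [255,[0,0,0],0],
  [255,[6,0,0],0],
  [255,[10,0,0],0],
  [255,[0,0,-40],0],
  [255,[0,0,-40],0],
  [255,[0,0,-30],0],
])

```text
time: 11.75
tool_pos: [0.4864, 0.1452, 0.2197]
ee_rot: [3.14, -0.001, 1.242]
wrist_force: [1.3, 0.4, 0.9]
width: 0.0005
finger_force: 0.0
```

Call:
carry_out([
  [255,[0,0,0],0],
  [255,[0,0,0],0],
])

```text
time: 11.95
tool_pos: [0.4862, 0.1449, 0.2175]
ee_rot: [3.141, -0.0, 1.242]
wrist_force: [-0.2, -0.3, -0.5]
width: 0.0005
finger_force: 0.0
```

Run:
```python
from bench import robot
import cv2,numpy as np,pickle
o=robot.get_obs();c=robot.get_calibration("wrist");im=robot.snapshot("wrist")
cv2.imwrite("pics/w6.png",im);pickle.dump(c,open("w6.pkl","wb"))
cv2.imwrite("pics/v6.png",cv2.resize(im[140:290,230:450],None,fx=3.6,fy=3.6,interpolation=cv2.INTER_CUBIC))
print(o["time"],o["tool_pos"],np.degrees(o["ee_rot"]),o["wrist_force"])
```

```text
11.95 [0.48618754 0.14491115 0.21751229] [ 1.79964002e+02 -1.38020028e-02  7.11438547e+01] [-0.21675784 -0.29350388 -0.47748873]
```

View pics/v6.png

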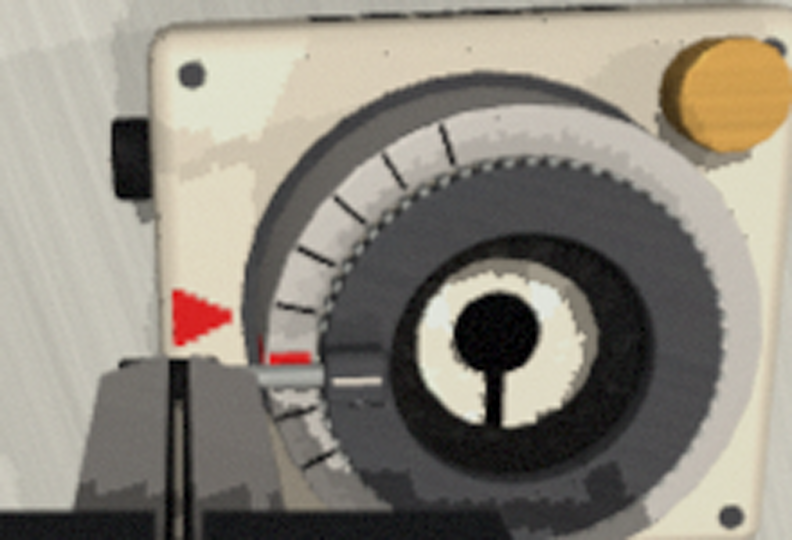

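The disc is centred at crop (497,333). The rod at crop (290,376) lies close to the red mark at (290,358). They are at different heights, so I'll compare them by rays.

Run:
```python
import pickle
from h import *
c=pickle.load(open("w6.pkl","rb"))
g=lambda u,v,z:ray(c,((u+.5)/3.6-.5+230,(v+.5)/3.6-.5+140),z)[:2]
d=lambda v:np.degrees(np.arctan2(v[1],v[0]))
S=[g(191,74,.05),g(731,517,.05)];A=(S[0]+S[1])/2;print("cam",np.array(c["T"])[:3,3],"axis",A,S)
R=g(290,358,.092);Q1=g(265,376,.104);Q2=g(318,376.5,.104);arrow=g(233,317,.05)
ring=g((325+725)/2,352,.1)
for A in(A,np.array([.561,.0878]),ring):print(A,"red",d(R-A),"arrow tip",d(arrow-A),"rod",d(Q1-A),d(Q2-A))
print("rod dir",d(Q1-Q2))
```

```text
cam [0.50949485 0.21203749 0.38152777] axis [0.56086199 0.08869552] [array([0.50303411, 0.18102843]), array([ 0.61868987, -0.00363739])]
[0.56086199 0.08869552] red 162.5675980437957 arrow tip 163.75502584627336 rod 162.92523500316707 163.52659945721132
[0.561  0.0878] red 161.7811732417605 arrow tip 163.10421031197723 rod 162.22456353234958 162.64504235258693
[0.56216757 0.09136513] red 165.40519578847497 arrow tip 166.0707246421313 rod 165.4430291427879 166.66895818213592
rod dir 160.55566415297704
```

The rod and mark agree to within about 1°. I'll retreat and look from a spot where the camera stands in the lever's own vertical plane, so there's no parallax.

Call:
carry_out([
  [255,[0,0,-30],0],
  [255,[-25,0,-30],0],
  [255,[-25,0,0],0],
  [255,[-25,0,0],0],
  [255,[-25,0,0],0],
  [255,[0,0,0],0],
  [255,[0,0,0],0],
  [255,[0,0,0],0],
])

```text
time: 12.8
tool_pos: [0.4535, 0.0505, 0.2763]
ee_rot: [-3.14, 0.0, 1.242]
wrist_force: [-0.6, -0.7, -0.1]
width: 0.0009
finger_force: 0.0
```

Run:
```python
from bench import robot
import cv2,numpy as np,pickle
from h import *
o=robot.get_obs();c=robot.get_calibration("wrist");im=robot.snapshot("wrist")
cv2.imwrite("pics/w7.png",im);pickle.dump(c,open("w7.pkl","wb"))
T=np.array(c["T"]);f=210/np.tan(np.radians(c["vfov"])/2)
p=T[:3,:3].T@(np.array([.505,.1055,.098])-T[:3,3]);u,v=int(p[0]/p[2]*f+c["cx"]),int(p[1]/p[2]*f+c["cy"]);print(u,v,T[:3,3])
u0,v0=max(0,u-60),max(0,v-60);print("crop",u0,v0)
cv2.imwrite("pics/v7.png",cv2.resize(im[v0:v0+120,u0:u0+155],None,fx=5,fy=5,interpolation=cv2.INTER_CUBIC))
print(o["time"],o["tool_pos"],o["wrist_force"])
```

```text
309 130 [0.47722715 0.11752488 0.44019493]
crop 249 70
12.8 [0.45351688 0.05045634 0.27628073] [-0.5558279  -0.67641532 -0.0710378 ]
```

View pics/v7.png

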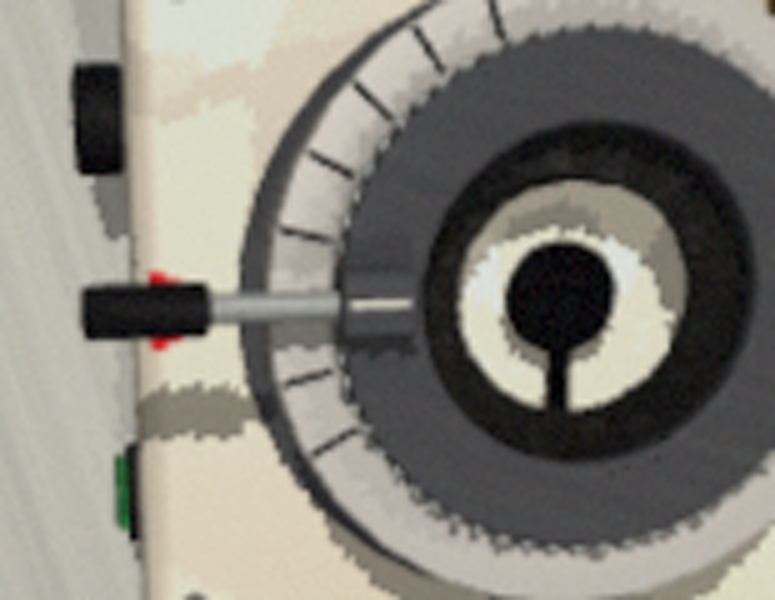

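The knob covers the red arrowhead evenly, with arrow centre at row 310 and knob centre at row 311. The rod lies midway between the neighbouring marks, and the disc is centred at (560,295). The arm is clear, so I'll hand the job in.

```bash
python3 -c "
from bench import robot
print(robot.close_job())"
```

```text
the job is handed in; nothing more can be done
None
```

The job is handed in: the baffle is against its stop with the black disc centred, the iris lever points at the red mark within about half a degree, and the arm finished clear of everything.

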